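Jog the bench cutter after refitting its knife

TASK

The knife of the bench cutter has just been refitted and wants a trial turn. Shut the clear lid right down on the bowl, swing the locking lever fully across the lug at the front of the lid, then hold the large jog button down for three seconds without a break, about one turn of the knife, and let go. Never press the jog button before the lid is shut and locked, do not press the two small buttons, and leave everything else on the bench alone.

Things in the scene. Friction and masses are not known exactly. Their poses are not given: they have to be found in the camera images.
- cutter: bench cutter, 425 (x) x 230 (y) x 240 mm tall lid shut, fixed: enamel base, sloped panel at the front (its -x, facing the robot), steel bowl 170 mm across, motor housing behind. Origin: middle of its footprint on the bench; x to its back, y to the left as seen from the robot, z up. Bowl axis x = 30, rim z = 203 mm. The panel's outward normal is (-0.303, 0, 0.953) in this frame
- lid (a joint): hinge of the clear round lid, rad: 0 shut on the bowl, grows as it opens. Hinge line along the cutter's y through x = 142, z = 210 mm of the cutter's frame. Stiff hinge: the lid stays at the angle it is left at; 1 to 3 N down on its front lug moves it
- lid_lug (a point): middle of the top face of the grey lug at the front of the lid, opposite the hinge; lug 46 (away from the hinge) x 48 x 14 mm. This point is 215 mm from the hinge line along the lid and 10 mm above it when shut (z = 220 mm)
- lever (a joint): locking lever, rad: 0 swung clear to the front, 1.57 (stop) fully across the lug; turns anticlockwise from above as it grows, stays where left, about 1 N at its grip moves it. Post at x = -55, y = 85 mm of the cutter's frame; the arm points 165 degrees anticlockwise from the cutter's +x at 0, 255 at 1.57. Arm: flat bar 16 x 10 mm, underside at z = 222.5 mm
- lever_grip (a point): middle of the upright black round grip at the lever's free end, 115 mm from the pivot axis: 22 mm across, 45 mm tall, standing on the arm (arm's top 24 mm below this point, grip's top 21 mm above it); z = 256.5 mm
- jog (a joint): travel of the jog button, m: 0 up, 0.007 fully down, along the panel's normal into the panel; springs back when let go. Takes about 1.2 N at first, 3.5 N from 4 mm down (there the knife starts to turn), 4.5 N fully down
- jog_top (a point): middle of the top of the jog button: the large round black button, 36 mm across, standing 16 mm proud of the panel at the right end (cutter's y = -60 mm); pressed along the panel's normal
- knife (a joint): angle of the knife in the bowl, rad: 0 at the start; turns at about 2.1 rad/s while the jog button is held down and stops when it is let go
- start (a joint): travel of the first small round button, 22 mm across, 10 mm proud, m: 0 up, 0.005 down; 82 mm to the left of the jog button (cutter's y = 22 mm). Not to be pressed
- stop (a joint): travel of the second small round button, 22 mm across, 10 mm proud, m: 0 up, 0.005 down; 128 mm to the left of the jog button (cutter's y = 68 mm). Not to be pressed
- mixing_bowl: loose steel mixing bowl, 180 mm across, 85 mm tall, left of the cutter; bystander, origin under its middle
- spatula: loose spatula lying left of the cutter's front; bystander
- spanner: loose steel spanner, 150 mm long, lying left of the cutter; bystander
- ramekin: loose white ramekin, 84 mm across, 50 mm tall, right of the cutter; bystander, origin under its middle
- ring_cutter: loose steel pastry ring, 72 mm across, 45 mm tall, right of the cutter; bystander, origin under its middle
- spice_jar: loose jar, 60 mm across, 95 mm tall, right of the cutter; bystander, origin under its middle

How it is judged:
On the way, in this order (a step that is already met when the one before it is completed fails the run):
1. the lid is shut on the bowl (within 0.04 rad) (value of joint lid below 0.04 rad), for 0.2 s.
2. the lever is fully across the lug (past 1.45 rad) with the lid shut (value of joint lever above 1.45 rad and value of joint lid below 0.04 rad), for 0.2 s.
3. the jog button is held more than 4 mm down for 2.4 s without a break, lid shut and locked (all of step 2 and value of joint jog above 0.004 m), for 2.4 s.
At the end, for the whole second after the job is handed in: the lid is shut (within 0.04 rad) and the lever fully across its lug (past 1.45 rad), the jog button is up again (within 1.5 mm), and the knife stands still after turning 4.6 to 8.4 rad in all (held for three seconds: about 2.4 to 4 s) (all of step 2 and value of joint jog below 0.0015 m and value of joint knife between 4.6 and 8.4 rad and velocity of joint knife below 0.1 rad/s); the robot touches nothing.
It fails at once if the jog button is pressed while the lid is open or not locked (value of joint jog above 0.0025 m and (value of joint lid above 0.05 rad or value of joint lever below 1.4 rad)).
It fails at once if the jog button is held far too long (the knife turns past 8.4 rad) (value of joint knife above 8.4 rad).
It fails at once if one of the small buttons is pressed (value of joint any of start, stop above 0.0025 m).
It fails at once if another thing on the bench is moved by more than 30 mm (distance of any of mixing_bowl, spatula, spanner, ramekin, ring_cutter, spice_jar from where it was at the start of the episode above 0.03 m).
It also fails if it takes over 61 s, if anything falls off the work surface, if the arm or the gripper's body presses on something with over 40 N, if the wrist force passes 120 N, or if a joint passes its speed limit or range.

ROBOT

A 6-joint arm with a two-finger parallel gripper is mounted at the origin on the work surface. World frame = base frame: x ahead of the robot, y to its left, z up, the work surface at z = 0. Lengths are in m, angles in rad, forces in N, time in s.
With the tool pointing down it reaches from about 0.225 to 0.875 m from the base axis. Payload 3.4 kg.
Tool frame: the origin (TCP) lies at the very end of the fingers, on their centre line; the grasp point (between the pads) lies 19 mm behind it; z points along the fingers, y is the line along which they close (so a half turn about z gives the same grasp; the last joint's range is limited). The gripper opens to 85 mm and grips with 20 to 120 N. Pads are 22 mm wide; open, the fingers measure 114 mm over their backs; the gripper's body (76 mm by 85 mm) begins 54 mm behind the grasp point. The pads swing forward as they close: fully open they stand 13 mm farther back than shut.
Start: joints at [-1.3, 0.276, 1.505, -0, 1.361, -0.121], TCP at [0.22, -0.531, 0.231] pointing down, gripper open.
Joint ranges: [-2.89, 2.89], [-0.75, 2.08], [0.22, 2.7], [-1.18, 4.32], [0.11, 2.71], [-2.7, 2.7]. Speed limits (rad/s): [2.57, 2.57, 3.14, 3.14, 3.14, 3.14].

INTERFACE

Orientations are given as a unit quaternion [w, x, y, z].
In Python, from rig import manip, get_image, camera_info gives the robot as it stands. The module is installed in compiled form; this text tells all that it offers.
- The arm moves only by the shell command python3 -m crank 'ROWS' [FORCE]. ROWS is a JSON object of lists of equal length, an entry for each row: "translation": the shift along the tool's x, y, z in mm, a list of three; "roll": the turn about the tool's z in rad; "fingers": the opening, from 0 (shut) to 1 (fully open). A call has 1 to 8 rows; each row shifts and turns the commanded pose from where the row before left it, along the tool's axes as they then stand; what a row does not reach is not made up. A row lasts 1/10 s, in which the tool goes at most 50 mm and 8.59 degrees, less where a joint would pass 70% of its speed; a pose out of reach is approached as far as the arm can. A call is refused whole if a number of a shift passes 50 or a number of a turn 0.15, either way. A call with a gripper value outside its range is refused whole. The fingers move at their own pace and stop on an object; FORCE is the grip in N (left out, the last holds). Time passes only in rows, so rows that do not move let the fingers close. It gives the time, the measured TCP pose, the force, the opening and the grip force at its end, in the units of the state.
- manip.get_state(): the state, without advancing time (a new reading comes with each control period).
- get_image(name): name is "scene" or "side" or "wrist"; returns the picture (420x560x3 uint8, blue, green, red); there is no depth.
- camera_info(name): a dict with "mtx" (3x3 intrinsics, pixels), "rvec" (rotation vector, rad) and "tvec" (3), from world to camera coordinates, as OpenCV has them. Camera axes: x right, y down, z forward; pixel columns grow to the right and rows downward; lengths in m; the calibration is good to about 2 mm. A picture is of the moment at which its call begins: read the wrist's pose just before it. camera_info takes no time and is no camera call; for the wrist camera it gives the pose at the moment of the call.
- manip.sign_off(): hands the job in; it is judged then, once.
The state is a dict: "clock": time; "qpos": joint angles; "qd": joint speeds; "effort": joint torques, N m; "position": TCP position; "ee_rot": TCP orientation; "contact_force": force on the tool from outside, world axes, zero at the start; "moment": the same for the moment, N m; "width": finger opening in m; "gripper_force": force on a finger pad.
Only numpy, scipy, OpenCV 4.12 (cv2) and the standard library are available. Lean on these libraries where they do the work, as an engineer would, in place of code of your own. Each camera call takes 0.05 s, during which the arm holds its last target. There are 200 camera calls.

## Working session

There is one attempt and no reset: what is moved stays moved. The work goes in short steps, Python scripts to look and compute and a shell command to move; the robot and the scene stay as the last step left them, time stands still between calls to the robot, and variables do not carry over. Pictures are saved under pics/ and viewed, at most 10 in all, crops included, and the job is handed in when it is done.

```bash
mkdir -p pics; python3 - <<'E'
from rig import manip,get_image,camera_info
import cv2,numpy as np
for n in("scene","side"):
    cv2.imwrite(f"pics/{n}0.png",get_image(n)); c=camera_info(n)
    R=cv2.Rodrigues(np.array(c["rvec"]))[0]
    print(n,np.round(c["mtx"],1).tolist(),(-R.T@np.array(c["tvec"]).ravel()).round(3),R[2].round(2))
s=manip.get_state();print(s)
E
```

```text
scene [[511.6, 0.0, 283.8], [0.0, 511.6, 215.5], [0.0, 0.0, 1.0]] [ 0.677 -0.408  1.159] [-0.06  0.43 -0.9 ]
side [[538.6, 0.0, 279.3], [0.0, 538.6, 218.8], [0.0, 0.0, 1.0]] [0.384 1.089 0.88 ] [ 0.19 -0.81 -0.55]
{'clock': 0.1, 'qpos': array([-1.29996772e+00,  2.76529264e-01,  1.50602018e+00,  1.95826885e-05,
        1.36068098e+00, -1.20980683e-01]), 'qd': array([-0.00116969,  0.0003065 , -0.00225584,  0.00119708,  0.00086337,
       -0.00077891]), 'effort': array([-7.10095301e-04, -4.17707670e+01, -2.46405691e+01, -3.00264983e-04,
        5.83003712e-03, -1.85494730e-05]), 'position': array([ 0.21945541, -0.53096555,  0.23052218]), 'ee_rot': array([-8.17305913e-04,  9.80872048e-01,  1.94651881e-01, -5.17493783e-05]), 'contact_force': array([-0.45352256, -0.45594501, -0.52786747]), 'moment': array([ 0.00692688, -0.01444073, -0.01369756]), 'gripper_force': 0.0, 'width': 0.08547040915279226}
```

View pics/scene0.png

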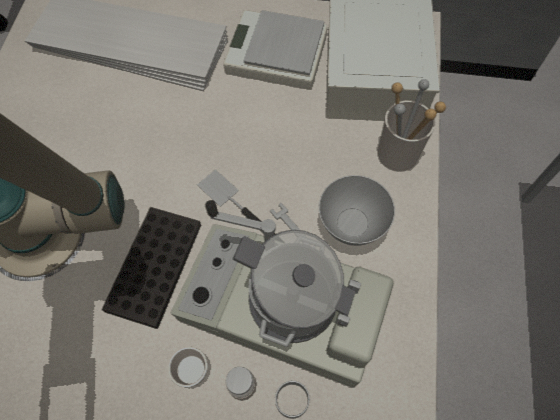

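View pics/side0.png

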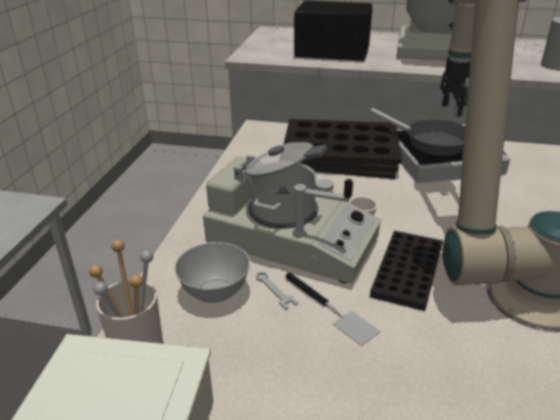

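The scene view shows the jog button near (201,295), the small buttons near (217,262) and (224,240), the lever grip near (211,208), the post near (268,228) and the lug near (247,252). In the side view the grip is near (348,188), the post near (299,188) and the jog near (357,216). I'll zoom in to get sharper pixel positions.

```bash
python3 - <<'E'
import cv2,numpy as np
a=cv2.imread("pics/scene0.png")[190:330,170:300]; b=cv2.imread("pics/side0.png")[130:270,240:390]
f=lambda i:cv2.resize(i,(400,int(400*i.shape[0]/i.shape[1])),interpolation=cv2.INTER_CUBIC)
a,b=f(a),f(b); print(a.shape,b.shape)
h=max(a.shape[0],b.shape[0]); p=lambda i:cv2.copyMakeBorder(i,0,h-i.shape[0],0,0,cv2.BORDER_CONSTANT)
cv2.imwrite("pics/z0.png",cv2.convertScaleAbs(np.hstack([p(a),p(b)]),alpha=1.5))
E
```

```text
(430, 400, 3) (373, 400, 3)
```

View pics/z0.png

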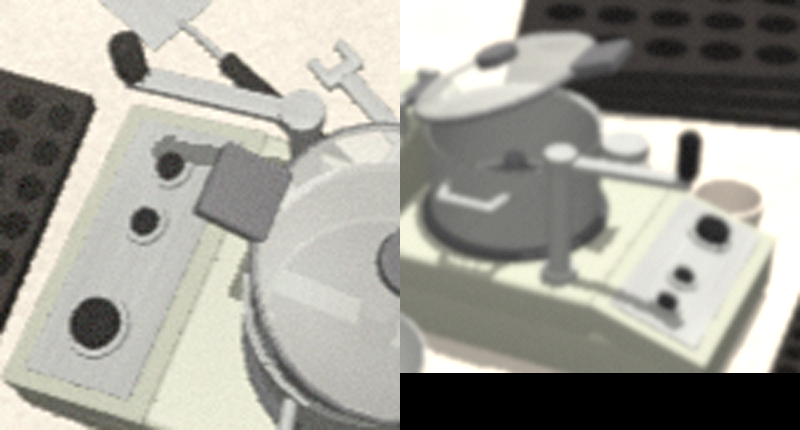

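In the zoom, the left half is the scene view: jog (96,321), start (145,220), stop (171,164), grip middle (127,58), hub (303,105) and lug middle (246,190). The right half is the side view: jog (712,230), start (683,274), stop (667,300), grip (688,157), hub (561,153) and lug (604,57). I'll fit the cutter pose, lever angle and lid angle to these.

```bash
cat >h.py <<'E'
import numpy as np,cv2
from scipy.optimize import least_squares
from rig import manip,camera_info
n=np.array([-.303,0,.953])
def pts(p):
    x,y,w,jx,jz,lev,lid,hz=p
    j=np.array([jx,-.060,jz]); s=j-.006*n
    a=np.radians(165)+lev
    c,si=np.cos(lid),np.sin(lid)
    L=[j,[s[0],.022,s[2]],[s[0],.068,s[2]],[-.055+.115*np.cos(a),.085+.115*np.sin(a),.2565],[-.055,.085,hz],
       [.142-.215*c+.010*si,0,.210+.215*si+.010*c]]
    return w2(p,np.array(L,float))
def w2(p,L):
    c,s=np.cos(p[2]),np.sin(p[2]); return L@np.array([[c,s,0],[-s,c,0],[0,0,1]])+[p[0],p[1],0]
E
cat >fit.py <<'E'
from h import *
A=np.array([[96,321],[145,220],[171,164],[127,58],[303,105],[246,190]])/3.077+[170,190]-.3
B=np.array([[312,230],[283,274],[267,300],[288,157],[161,153],[204,57]])/2.667+[240,130]-.3
C=[camera_info(k) for k in("scene","side")]
def f(p):
    q=pts(p); return np.concatenate([(cv2.projectPoints(q,np.array(c["rvec"]),np.array(c["tvec"]),np.array(c["mtx"]),None)[0][:,0]-o).ravel() for c,o in zip(C,(A,B))])
r=least_squares(f,[.65,-.35,-.3,-.16,.13,0,.4,.235],loss="soft_l1")
np.save("p.npy",r.x);print(r.x.round(4));print(f(r.x).reshape(2,6,2).round(1).tolist());print(pts(r.x).round(4))
E
python3 fit.py
```

```text
[ 0.6199 -0.0909 -0.2134 -0.1583  0.1002  0.3795  0.3518  0.2384]
[[[-0.6, -0.2], [-0.2, -0.0], [-0.5, 0.1], [-0.3, -0.5], [-0.6, 0.3], [-0.5, -0.2]], [[-0.4, -1.0], [-0.5, 0.4], [-0.6, 0.4], [0.0, -1.0], [-0.7, -0.2], [-2.3, 0.2]]]
[[ 0.4525 -0.116   0.1002]
 [ 0.4716 -0.0362  0.0945]
 [ 0.4813  0.0087  0.0945]
 [ 0.4697  0.0148  0.2565]
 [ 0.5842  0.0038  0.2384]
 [ 0.5648 -0.0789  0.2935]]
```

```bash
cat >to.py <<'E'
# usage: to.py cx cy z [theta]  (cutter frame, m) -> remaining tool-axes shift in mm, roll
from h import *
import sys
p=np.load("p.npy");s=manip.get_state()
v=list(map(float,sys.argv[1:]))
q=s["ee_rot"];th=2*np.arctan2(q[2],q[1]);c,si=np.cos(th),np.sin(th)
d=w2(p,np.array([v[:3]]))[0]-s["position"]
print("shift",(1e3*np.array([c*d[0]+si*d[1],si*d[0]-c*d[1],-d[2]])).round(1),"theta",round(th,3),"roll",[round(th-t,3) for t in v[3:]],"F",s["contact_force"].round(1),"t",s["clock"],"j6",s["qpos"][5].round(2))
c0,s0=np.cos(p[2]),np.sin(p[2]);e=s["position"]-[p[0],p[1],0]
print("tcp cutter",[round(c0*e[0]+s0*e[1],4),round(-s0*e[0]+c0*e[1],4),round(e[2],4)])
E
python3 -m crank '{"translation":[[0,0,-40],[0,0,-40],[0,0,-30],[38,-22,0],[38,-22,0],[38,-22,0],[38,-22,0],[38,-22,0]],"roll":[0,0,0,0.1,0.1,0.1,0.1,0.1],"fingers":[0,0,0,0,0,0,0,0]}' 20; python3 to.py -.058 0 .33 -.213
```

```text
clock: 0.9
position: [0.3842, -0.387, 0.3413]
ee_rot: [-0.0, 0.998, -0.056, -0.0]
contact_force: [0.8, -0.2, 1.1]
width: -0.0002
gripper_force: 0.0
shift [ 143.2 -326.6   11.3] theta -0.113 roll [np.float64(0.1)] F [ 0.8 -0.2  1.1] t 0.9 j6 0.77
tcp cutter [np.float64(-0.1677), np.float64(-0.3393), np.float64(0.3413)]
```

```bash
python3 -m crank '{"translation":[[18,-41,0],[18,-41,0],[18,-41,0],[18,-41,0],[18,-41,0],[18,-41,0],[18,-41,0],[17,-40,0]],"roll":[0,0,0,0,0,0,0,0.1],"fingers":[0,0,0,0,0,0,0,0]}'; python3 to.py -.058 0 .30 -.213
python3 - <<'E'
from rig import get_image
import cv2
cv2.imwrite("pics/s1.png",cv2.resize(get_image("side")[80:290,200:480],(800,600),interpolation=cv2.INTER_CUBIC))
E
```

```text
clock: 1.7
position: [0.5614, -0.0772, 0.3409]
ee_rot: [0.0, 0.994, -0.105, -0.0]
contact_force: [0.9, -0.3, -0.3]
width: -0.0
gripper_force: 0.0
shift [ 2.1  1.  40.9] theta -0.21 roll [np.float64(0.003)] F [ 0.9 -0.3 -0.3] t 1.7 j6 1.52
tcp cutter [np.float64(-0.0601), np.float64(0.001), np.float64(0.3409)]
```

View pics/s1.png

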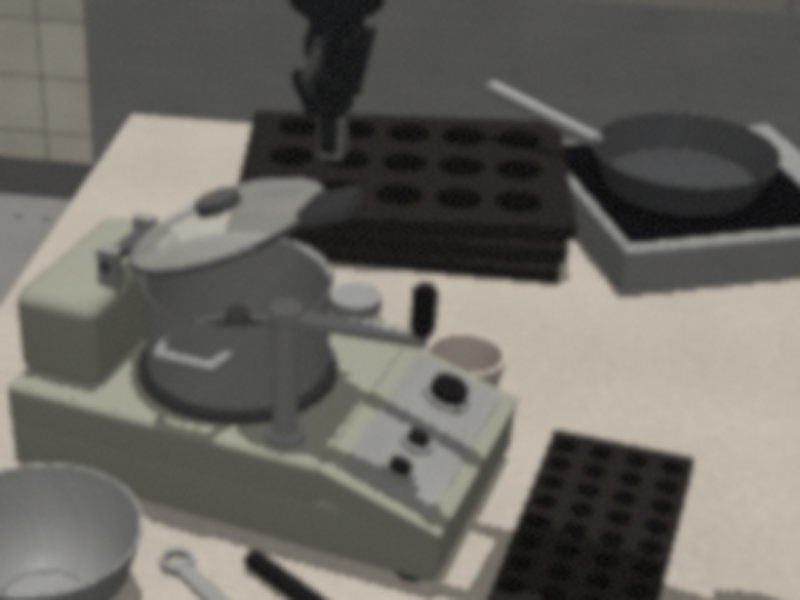

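The closed fingertips, near (330,160), hang over the lug near (330,205). I'll press down along the lug's arc.

```bash
python3 -m crank '{"translation":[[-4,0,25],[-2,0,20],[-2,0,15],[-2,0,15],[-2,0,15],[-1,0,12],[0,0,10],[0,0,6]],"roll":[0,0,0,0,0,0,0,0],"fingers":[0,0,0,0,0,0,0,0]}'; python3 to.py -.073 0 .22
```

```text
clock: 2.55
position: [0.5479, -0.0764, 0.2223]
ee_rot: [-0.0, 0.995, -0.104, -0.001]
contact_force: [-1.1, -0.5, 0.5]
width: 0.0001
gripper_force: 0.5
shift [ 0.5 -1.1  2.3] theta -0.208 roll [] F [-1.1 -0.5  0.5] t 2.55 j6 1.51
tcp cutter [np.float64(-0.0735), np.float64(-0.0011), np.float64(0.2223)]
```

```bash
python3 -m crank '{"translation":[[0,0,2],[0,0,1],[0,0,1],[0,0,1],[0,0,0],[0,0,0]],"roll":[0,0,0,0,0,0],"fingers":[0,0,0,0,0,0]}'; python3 to.py -.073 0 .22
```

```text
clock: 3.15
position: [0.5486, -0.0765, 0.22]
ee_rot: [0.0, 0.995, -0.104, 0.001]
contact_force: [-2.7, -0.1, 5.9]
width: -0.0004
gripper_force: 3.1
shift [-0.3 -1.  -0. ] theta -0.208 roll [] F [-2.7 -0.1  5.9] t 3.15 j6 1.51
tcp cutter [np.float64(-0.0727), np.float64(-0.001), np.float64(0.22)]
```

```bash
python3 -m crank '{"translation":[[0,0,1],[0,0,1],[0,0,0],[0,0,0]],"roll":[0,0,0,0],"fingers":[0,0,0,0]}'; python3 -m crank '{"translation":[[0,0,-30],[0,0,-40],[0,0,-40],[-20,-20,0],[-30,-20,0],[-30,-20,0],[0,0,0]],"roll":[0,0,0,0,0,0,0],"fingers":[0,0,0.7,0.7,0.7,0.7,0.7]}';python3 to.py -.169 .071 .33 -.096
python3 - <<'E'
from rig import get_image
import cv2
cv2.imwrite("pics/s2.png",cv2.resize(get_image("side")[80:290,200:480],(800,600),interpolation=cv2.INTER_CUBIC))
E
```

```text
clock: 3.55
position: [0.5486, -0.0765, 0.2199]
ee_rot: [0.0, 0.995, -0.104, 0.002]
contact_force: [-4.9, 0.4, 14.5]
width: -0.0004
gripper_force: 7.3
clock: 4.25
position: [0.4796, 0.0015, 0.3274]
ee_rot: [-0.001, 0.995, -0.102, 0.0]
contact_force: [-0.1, -0.1, -0.2]
width: 0.0599
gripper_force: 0.0
shift [-12.2 -10.5  -2.6] theta -0.205 roll [np.float64(-0.109)] F [-0.1 -0.1 -0.2] t 4.25 j6 1.63
tcp cutter [np.float64(-0.1567), np.float64(0.0606), np.float64(0.3274)]
```

View pics/s2.png

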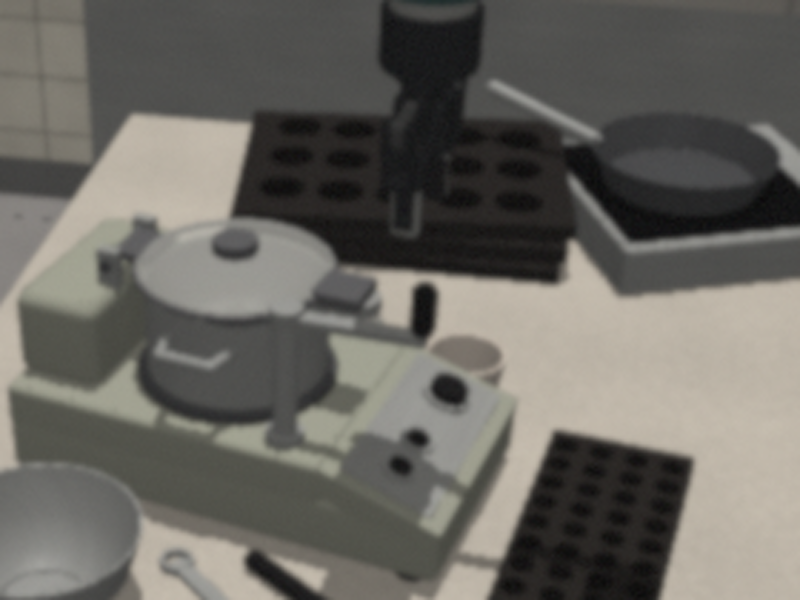

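The lid is down and level on the bowl, and the lever grip is unmoved near (425,305). Next I'll straddle the grip.

```bash
python3 -m crank '{"translation":[[-12,-10,0],[0,0,0],[0,0,0]],"roll":[-0.11,0,0],"fingers":[0.7,0.7,0.7]}' 20;python3 to.py -.1692 .0709 .243 -.096;  python3 - <<'E'
from h import *
print(pts(np.load("p.npy"))[3])
E
```

```text
clock: 4.6
position: [0.4737, 0.0104, 0.3264]
ee_rot: [0.0, 0.999, -0.05, 0.001]
contact_force: [-0.3, 0.1, -1.0]
width: 0.0595
gripper_force: 0.0
shift [-4.5 -3.4 83.4] theta -0.1 roll [np.float64(-0.004)] F [-0.3  0.1 -1. ] t 4.6 j6 1.55
tcp cutter [np.float64(-0.1643), np.float64(0.068), np.float64(0.3264)]
[0.46968531 0.01481517 0.2565    ]
```

```bash
python3 -m crank '{"translation":[[-4,-4,0],[0,0,30],[0,0,30],[0,0,22],[0,0,0],[0,0,0],[0,0,0],[0,0,0]],"roll":[0,0,0,0,0,0,0,0],"fingers":[0.7,0.7,0.7,0.7,0,0,0,0]}' 20;python3 to.py -.1692 .0709 .243 -.096
```

```text
clock: 5.4
position: [0.4701, 0.0152, 0.2455]
ee_rot: [0.0, 0.999, -0.049, 0.001]
contact_force: [0.8, -0.9, -0.3]
width: 0.0213
gripper_force: 20.8
shift [-0.4  1.   2.5] theta -0.099 roll [np.float64(-0.003)] F [ 0.8 -0.9 -0.3] t 5.4 j6 1.55
tcp cutter [np.float64(-0.1689), np.float64(0.0719), np.float64(0.2455)]
```

```bash
python3 -m crank '{"translation":[[0.6,11.5,0],[0.6,11.5,0],[0.6,11.5,0],[0.6,11.5,0],[0.6,11.5,0],[0.6,11.5,0],[0.6,11.5,0],[0.6,11.5,0]],"roll":[-0.1,-0.1,-0.1,-0.1,-0.1,-0.1,-0.1,-0.1],"fingers":[0,0,0,0,0,0,0,0]}' 20;python3 to.py -.0848 -.0261 .245 1.096
```

```text
clock: 6.2
position: [0.4943, -0.0716, 0.2455]
ee_rot: [0.001, 0.938, 0.346, -0.002]
contact_force: [-5.1, -2.7, 2.7]
width: 0.0211
gripper_force: 21.1
shift [10.9 44.5  0.5] theta 0.706 roll [np.float64(-0.39)] F [-5.1 -2.7  2.7] t 6.2 j6 0.59
tcp cutter [np.float64(-0.1268), np.float64(-0.0077), np.float64(0.2455)]
```

```bash
python3 -m crank '{"translation":[[0.6,11.5,0],[0.6,11.5,0],[0.6,11.5,0],[0,8,0],[0,0,0],[0,0,0]],"roll":[-0.1,-0.1,-0.1,-0.08,0,0],"fingers":[0,0,0,0,0,0]}' 20;python3 to.py -.0848 -.0261 .245 1.096
```

```text
clock: 6.8
position: [0.5277, -0.0998, 0.2455]
ee_rot: [0.002, 0.857, 0.515, -0.002]
contact_force: [-3.9, -5.4, 1.3]
width: 0.021
gripper_force: 21.0
shift [3.  2.7 0.5] theta 1.082 roll [np.float64(-0.014)] F [-3.9 -5.4  1.3] t 6.8 j6 0.18
tcp cutter [np.float64(-0.0882), np.float64(-0.0283), np.float64(0.2455)]
```

```bash
python3 -m crank '{"translation":[[2,2,0],[0,2,0],[0,2,0],[0,0,0],[0,0,0]],"roll":[0,0,0,0,0],"fingers":[0,0,0,0,0]}' 20;python3 to.py -.0848 -.0261 .245 1.096
```

```text
clock: 7.3
position: [0.5307, -0.1011, 0.2455]
ee_rot: [0.001, 0.857, 0.515, -0.005]
contact_force: [-10.5, -6.8, 5.3]
width: 0.0213
gripper_force: 21.5
shift [ 2.8 -0.5  0.5] theta 1.082 roll [np.float64(-0.014)] F [-10.5  -6.8   5.3] t 7.3 j6 0.18
tcp cutter [np.float64(-0.085), np.float64(-0.0289), np.float64(0.2455)]
```

```bash
python3 -m crank '{"translation":[[0,0,0],[0,0,0],[0,0,0],[0,0,-30],[0,0,-40],[0,0,-40],[0,0,0]],"roll":[0,0,0,0,0,0,0],"fingers":[0.6,0.6,0.6,0.6,0.6,0,0]}' 20;python3 to.py -.163 -.060 .14 1.358
python3 - <<'E'
from rig import get_image
import cv2,numpy as np
a=cv2.resize(get_image("side")[110:270,220:400],(400,355),interpolation=cv2.INTER_CUBIC)
b=cv2.resize(get_image("scene")[180:340,160:340],(400,355),interpolation=cv2.INTER_CUBIC)
cv2.imwrite("pics/s3.png",np.hstack([a,b]))
E
```

```text
clock: 8.0
position: [0.5378, -0.0986, 0.3606]
ee_rot: [0.005, 0.857, 0.515, 0.004]
contact_force: [-0.0, 0.1, 0.1]
width: 0.0233
gripper_force: 0.0
shift [-56.7 -71.6 220.6] theta 1.082 roll [np.float64(-0.276)] F [-0.   0.1  0.1] t 8.0 j6 0.18
tcp cutter [np.float64(-0.0787), np.float64(-0.0249), np.float64(0.3606)]
```

View pics/s3.png

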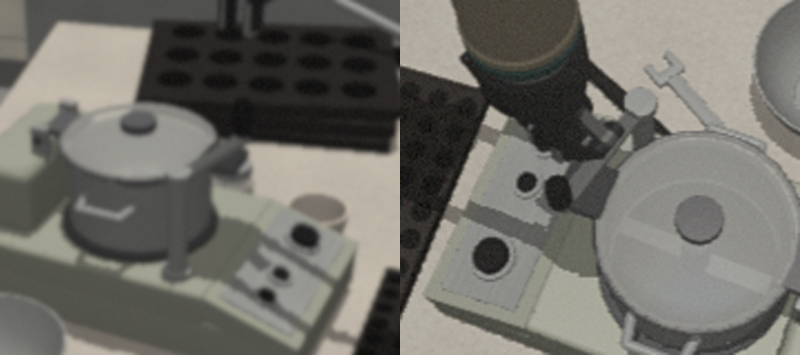

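The lever arm lies across the lug, with the grip near (557,193) in the right half, and the lid is shut. Next I'll move over the jog button.

```bash
python3 -m crank '{"translation":[[-28,-36,0],[-29,-36,0],[0,0,40],[0,0,40],[0,0,40],[0,0,40],[0,0,40],[0,0,0]],"roll":[-0.13,-0.14,0,0,0,0,0,0],"fingers":[0,0,0,0,0,0,0,0]}' 20;python3 to.py -.163 -.060 .107 1.358
```

```text
clock: 8.9
position: [0.4406, -0.1179, 0.1484]
ee_rot: [-0.007, 0.78, 0.626, -0.003]
contact_force: [-2.2, -0.4, -0.3]
width: 0.0
gripper_force: 0.0
shift [ 4.4  6.5 41.4] theta 1.352 roll [np.float64(-0.006)] F [-2.2 -0.4 -0.3] t 8.9 j6 -0.2
tcp cutter [np.float64(-0.1695), np.float64(-0.0644), np.float64(0.1484)]
```

```bash
python3 -m crank '{"translation":[[4,6,0],[0,0,20],[0,0,12],[0,0,5],[0,0,0],[0,0,0]],"roll":[0,0,0,0,0,0],"fingers":[0,0,0,0,0,0]}' 20;python3 to.py -.163 -.060 .102 1.358
```

```text
clock: 9.5
position: [0.4541, -0.1182, 0.1187]
ee_rot: [0.001, 0.78, 0.626, 0.001]
contact_force: [0.3, -0.2, 1.3]
width: 0.0
gripper_force: 0.0
shift [ 1.8 -6.7 16.7] theta 1.352 roll [np.float64(-0.006)] F [ 0.3 -0.2  1.3] t 9.5 j6 -0.18
tcp cutter [np.float64(-0.1563), np.float64(-0.0618), np.float64(0.1187)]
```

```bash
python3 -m crank '{"translation":[[2,-5,5],[0,0,5],[0,0,3],[0,0,0],[0,0,0],[0,0,0]],"roll":[0,0,0,0,0,0],"fingers":[0,0,0,0,0,0]}' 20;python3 to.py -.163 -.060 .102 1.358
```

```text
clock: 10.1
position: [0.4485, -0.1149, 0.1043]
ee_rot: [0.0, 0.78, 0.626, 0.0]
contact_force: [0.1, -0.9, -0.6]
width: -0.0001
gripper_force: 0.0
shift [-0.3 -0.5  2.3] theta 1.352 roll [np.float64(-0.006)] F [ 0.1 -0.9 -0.6] t 10.1 j6 -0.18
tcp cutter [np.float64(-0.1625), np.float64(-0.0597), np.float64(0.1043)]
```

```bash
python3 -m crank '{"translation":[[0,1,4],[0,1,4],[0,1,3]],"roll":[0,0,0],"fingers":[0,0,0]}' 20;python3 to.py -.163 -.060 .095 1.358
```

```text
clock: 10.4
position: [0.4515, -0.1156, 0.0959]
ee_rot: [0.0, 0.78, 0.626, 0.0]
contact_force: [-12.1, 3.6, 43.8]
width: -0.0003
gripper_force: 23.1
shift [-0.2 -3.7  0.9] theta 1.352 roll [np.float64(-0.006)] F [-12.1   3.6  43.8] t 10.4 j6 -0.18
tcp cutter [np.float64(-0.1593), np.float64(-0.0598), np.float64(0.0959)]
```

```bash
python3 -m crank '{"translation":[[0,0,-1],[0,0,0],[0,0,0]],"roll":[0,0,0],"fingers":[0,0,0]}' 20;python3 to.py -.163 -.060 .095 1.358
```

```text
clock: 10.7
position: [0.4511, -0.1155, 0.0966]
ee_rot: [0.0, 0.78, 0.626, -0.0]
contact_force: [-6.1, 1.7, 21.8]
width: -0.0001
gripper_force: 11.6
shift [-0.2 -3.3  1.6] theta 1.352 roll [np.float64(-0.006)] F [-6.1  1.7 21.8] t 10.7 j6 -0.18
tcp cutter [np.float64(-0.1597), np.float64(-0.0598), np.float64(0.0966)]
```

```bash
Z='hold'; python3 -m crank '{"translation":[[0,0,0],[0,0,0],[0,0,0],[0,0,0],[0,0,0],[0,0,0],[0,0,0],[0,0,0]],"roll":[0,0,0,0,0,0,0,0],"fingers":[0,0,0,0,0,0,0,0]}' | grep -A0 -E "clock|contact"; python3 -m crank '{"translation":[[0,0,0],[0,0,0],[0,0,0],[0,0,0],[0,0,0],[0,0,0],[0,0,0],[0,0,0]],"roll":[0,0,0,0,0,0,0,0],"fingers":[0,0,0,0,0,0,0,0]}' | grep -E "clock|contact"; python3 -m crank '{"translation":[[0,0,0],[0,0,0],[0,0,0],[0,0,0],[0,0,0],[0,0,0],[0,0,0],[0,0,0]],"roll":[0,0,0,0,0,0,0,0],"fingers":[0,0,0,0,0,0,0,0]}' | grep -E "clock|contact"
```

```text
clock: 11.5
--
contact_force: [-6.2, 2.0, 21.9]
clock: 12.3
contact_force: [-5.8, 2.2, 21.9]
clock: 13.1
contact_force: [-6.2, 2.5, 21.7]
```

```bash
python3 -m crank '{"translation":[[0,0,0],[0,-3,-10],[0,-3,-30],[0,-10,-40],[0,-10,-40],[0,0,-40],[0,0,0],[0,0,0]],"roll":[0,0,0,0,0,0,0,0],"fingers":[0,0,0,0,0,0,0,0]}';python3 - <<'E'
from rig import get_image
import cv2,numpy as np
a=cv2.resize(get_image("side")[110:270,220:400],(400,355),interpolation=cv2.INTER_CUBIC)
b=cv2.resize(get_image("scene")[180:340,160:340],(400,355),interpolation=cv2.INTER_CUBIC)
cv2.imwrite("pics/s4.png",np.hstack([a,b]))
E
```

```text
clock: 13.9
position: [0.4263, -0.1099, 0.2547]
ee_rot: [0.001, 0.78, 0.626, 0.0]
contact_force: [-1.0, 0.4, 0.4]
width: -0.0002
gripper_force: 0.0
```

View pics/s4.png

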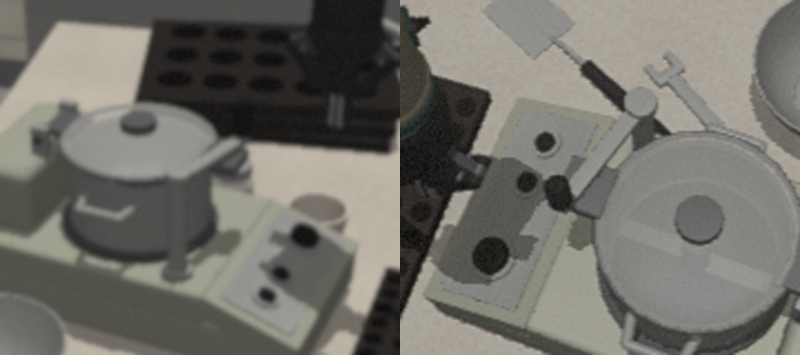

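The lid is shut, the lever is across the lug with its grip near (557,193), the jog button is up near (490,255), and the gripper is clear of everything. I'm handing the job in.

```bash
python3 -c "from rig import manip;print(manip.sign_off())"
```

```text
the job is handed in; nothing more can be done
None
```

I shut the lid, swung the lever across to its stop, held the jog button down for about 3 s and let go, then handed the job in; the last pictures show the lid shut, the lever across and the arm clear, but I had no reading of the knife's angle and the sign-off gave no verdict.

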